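Tip a standing archive box onto the weighing scale

TASK

Weigh the tall archive box that stands on its end beside the bench scale. Slide it, still upright, until its foot is square against the near edge of the scale's platter, tip it over that edge so that it falls on its back on the platter with the lid on top, then push it on until it lies square and centred on the platter, and let go. Leave the other things on the bench where they are.

Things in the scene. Friction and masses are not known exactly. Their poses are not given: they have to be found in the camera images.
- carton: Lidded cardboard box, 0.5-0.9 kg, too thick to grip, standing on end: 240 mm tall (z), 150 wide (y), 100 thick (x); origin at its centre. Lid with blank label: -x face. Back, to go down on the platter: +x face, which starts facing the scale, up to 15 degrees off square, 25-75 mm from the platter. Pushed below 60 mm up it slides on the bench; pushed near its top it tips.
- platter_centre (a point): Middle of the top of the fixed scale's steel platter, 32 mm above the bench; 330 mm along x, 300 along y, its sides reaching down to 10 mm above the bench, so they block the box's foot. The near edge, beside the box, is the -x edge, 165 mm from here; +x is the way to tip and push. A console with display, 72 mm wide, lower than the platter, lies along its +y side.
- smallbox: Bystander: small lidded cardboard box lying flat, 110 x 160 x 70 mm; origin at its centre.
- bonetray: Bystander: shallow white tray, 340 x 200 x 30 mm, holding two bones; origin under its centre.
- tape: Bystander: roll of brown tape lying flat, 104 mm across, 48 mm high; origin under its centre.

How it is judged:
On the way, in this order (a step that is already met when the one before it is completed fails the run):
1. the box stands upright with its back square against the platter's near edge (within 12 mm and 8 degrees) (angle between carton's own z axis and vertical below 0.1 rad and x of carton in the frame of platter_centre between -0.227 and -0.2 m and angle between the x axis of carton and the x axis of platter_centre, either way round below 0.14 rad), for 0.2 s.
2. the box lies on its back on the platter, lid up, at rest (angle between carton's own x axis and vertical above 3.04 rad and z of carton in the frame of platter_centre between 0.045 and 0.055 m and linear speed of carton below 0.02 m/s), for 0.2 s.
At the end, for the whole second after the job is handed in: The box lies flat on its back on the platter, lid up, at rest, wholly on the platter: its centre within 28 mm of the platter's middle along the way it was pushed and 35 mm across it, its long sides square to the platter within 10 degrees (angle between carton's own x axis and vertical above 3.04 rad and z of carton in the frame of platter_centre between 0.045 and 0.055 m and x of carton in the frame of platter_centre between -0.028 and 0.028 m and y of carton in the frame of platter_centre between -0.035 and 0.035 m and angle between the z axis of carton and the x axis of platter_centre, either way round below 0.17 rad and linear speed of carton below 0.01 m/s); the robot touches nothing.
It fails at once if the small box, the bone tray or the tape roll is moved more than 25 mm (distance of any of smallbox, bonetray, tape from where it was at the start of the episode above 0.025 m).
It also fails if it takes over 64 s, if anything falls off the work surface, if the arm or the gripper's body presses on something with over 40 N, if the wrist force passes 120 N, or if a joint passes its speed limit or range.

ROBOT

A 6-joint arm with a two-finger parallel gripper is mounted at the origin on the work surface. World frame = base frame: x ahead of the robot, y to its left, z up, the work surface at z = 0. Lengths are in m, angles in rad, forces in N, time in s.
With the tool pointing down it reaches from about 0.35 to 0.975 m from the base axis. Payload 4.9 kg.
Tool frame: the origin (TCP) lies midway between the tips of the shut fingers; the grasp point (between the pads) lies manip.grip_depth behind it (manip.grip_depth is the distance from the TCP to the grasp point, in m); z points along the fingers, x is the direction in which the jaws open and shut, and the axes are right-handed (so a half turn about z gives the same grasp; the last joint's range is limited). The gripper opens to 85 mm and grips with 20 to 120 N. Pads are 22 mm wide; open, the fingers measure 114 mm over their backs; the gripper's body (76 mm by 85 mm) begins 54 mm behind the grasp point. The pads swing forward as they close: fully open they stand 13 mm farther back than shut.
Start: joints at [-1.351, 0.053, 1.613, -0, 1.476, -0.119], TCP at [0.208, -0.589, 0.231] pointing down, gripper open.
Joint ranges: [-3.01, 3.01], [-1.01, 2.22], [0.06, 2.58], [-1.02, 4.17], [0.09, 2.62], [-3.14, 3.14]. Speed limits (rad/s): [2.57, 2.57, 3.14, 3.14, 3.14, 3.14].

INTERFACE

Orientations are given as a unit quaternion [w, x, y, z].
In Python, from plant import state, grab_frame, ticket, manip gives the robot as it stands.
- The arm moves only by the tool carry_out, never from a script. Its argument "moves" is a list that holds one entry, the list of rows, each a list of 7 numbers: the turn, a rotation vector about the tool's x, y, z each as a share of 5 degrees, from -1 to 1, then the shift along the tool's x, y, z each as a share of 0.04 m, from -1 to 1, then the gripper command: -1 is shut, 1 is fully open, values between are in proportion. A call has 1 to 8 rows; each row shifts and turns the commanded pose from where the row before left it, along the tool's axes as they then stand; what a row does not reach is not made up. A row lasts 1/12 s, in which the tool goes at most 41.7 mm and 7.16 degrees, less where a joint would pass 70% of its speed; a pose out of reach is approached as far as the arm can. A call with a number of a shift or a turn outside -1 to 1 is refused whole. A call with a gripper value outside its range is refused whole. The fingers move at their own pace and stop on an object; the grip force is fixed at half the most. Time passes only in rows, so rows that do not move let the fingers close. It gives the time, the measured TCP pose, the force and the opening at its end, in the units of the state.
- state(): the state, without advancing time (a new reading comes with each control period).
- grab_frame(name): name is "side" or "top"; returns a dict with "frame" (400x640x3 uint8, red, green, blue), "z_map" (400x640 float32, m along the optical axis (not along the pixel's ray), 0 where there is no reading), "K" (3x3 intrinsics, pixels), "world_from_camera" (4x4, takes a point from camera to world coordinates). Camera axes: x right, y down, z forward; pixel columns grow to the right and rows downward; lengths in m; the calibration is good to about 2 mm. A picture is of the moment at which its call begins.
- ticket.job_done(): hands the job in, once; it reports no verdict.
The state is a dict: "time": time; "joint_pos": joint angles; "joint_vel": joint speeds; "joint_efforts": joint torques, N m; "tool_pos": TCP position; "tool_rot": TCP orientation; "contact_force": force on the tool from outside, world axes, zero at the start; "ft_torque": the same for the moment, N m; "gripper_width": opening from 0.0 (shut) to 1.0 (fully open).
Only numpy, scipy, OpenCV 4.12 (cv2) and the standard library are available. Lean on these libraries where they do the work, as an engineer would, in place of code of your own. Each camera call takes 0.05 s, during which the arm holds its last target.

## Working session

There is one attempt and no reset: what is moved stays moved. The work goes in short steps, Python scripts to look and compute and a tool call to move; the robot and the scene stay as the last step left them, time stands still between calls to the robot, and variables do not carry over. Pictures are saved under pics/ and viewed, and the job is handed in when it is done.

Besides the shell and the picture viewer there is one more tool, called after ">>>" as name(argument=value, ...) on one line, values as JSON. carry_out: Moves the arm, as the interface text tells. Shift numbers are shares of 0.04 m and turn numbers shares of 5 degrees, none past 1 either way. Its arguments: {"type":"object","properties":{"moves":{"type":"array"}},"required":["moves"]}

```bash
mkdir -p pics; ls; python3 - <<'E'
from plant import state, grab_frame, manip
import cv2,pickle
print(state()); print(manip.grip_depth)
for n in("side","top"):
    f=grab_frame(n); cv2.imwrite(f"pics/{n}0.png",f["frame"][:,:,::-1]); pickle.dump(f,open(f"{n}0.pkl","wb"))
    print(n,f["K"].tolist(),f["world_from_camera"].round(3).tolist())
E
```

```text
pics
{'time': 0.0, 'joint_pos': array([-1.35100791e+00,  5.33420502e-02,  1.61428652e+00, -1.03082667e-05,
        1.47596501e+00, -1.19014811e-01]), 'joint_vel': array([-5.45453351e-04,  2.56626377e-03,  6.67930920e-04, -4.55899585e-04,
       -7.94314170e-04,  6.98469175e-05]), 'joint_efforts': array([-3.60304948e-04, -3.93691921e+01, -3.70173848e+01, -9.65873483e-05,
        7.15765374e-03, -8.20888232e-06]), 'tool_pos': array([ 0.20757904, -0.58887468,  0.23007665]), 'tool_rot': array([-6.67099732e-04,  8.16197949e-01, -5.77771501e-01, -7.45606606e-04]), 'contact_force': array([-0.32005855, -0.44662446, -0.02304057]), 'ft_torque': array([-0.03550705, -0.02161807, -0.02531281]), 'gripper_width': 1.0009561017746942}
0.0187
side [[440.9865043747288, 0.0, 315.2590178931425], [0.0, 440.9865043747288, 199.58542047087644], [0.0, 0.0, 1.0]] [[-0.771, -0.487, 0.411, -0.158], [-0.637, 0.579, -0.509, 0.894], [0.01, -0.654, -0.757, 1.322], [0.0, 0.0, 0.0, 1.0]]
top [[457.8171179070758, 0.0, 322.1489188217514], [0.0, 457.8171179070758, 200.6456545881251], [0.0, 0.0, 1.0]] [[-0.017, -0.986, 0.169, 0.248], [-1.0, 0.014, -0.015, 0.077], [0.012, -0.169, -0.986, 1.81], [0.0, 0.0, 0.0, 1.0]]
```

View pics/side0.png

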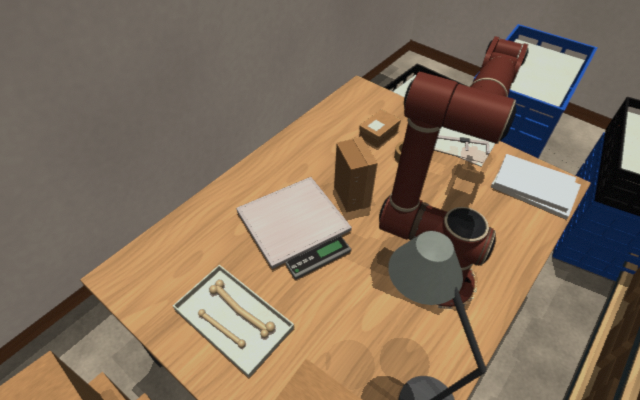

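View pics/top0.png

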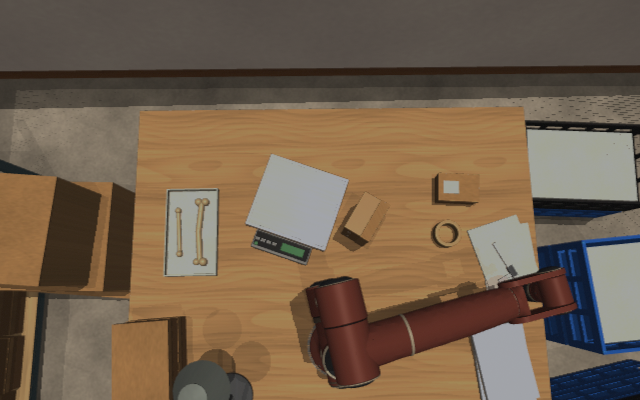

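The top view shows the platter at about (297,203), the console on the robot's side of it, the carton at (365,218), the tape at (446,234), the small box at (457,188) and the tray at (190,232). Next I'll measure these positions.

```bash
cat > h.py <<'E'
import numpy as np,cv2
def cloud(f):
    z=f["z_map"];K=f["K"];T=f["world_from_camera"]
    v,u=np.mgrid[:400,:640]
    P=np.stack([(u-K[0,2])/K[0,0]*z,(v-K[1,2])/K[1,1]*z,z],-1)@T[:3,:3].T+T[:3,3]
    P[z==0]=np.nan
    return P
def comps(P,lo,hi,xr=(-2,2),yr=(-2,2),mn=60):
    m=(P[...,2]>lo)&(P[...,2]<hi)&(P[...,0]>xr[0])&(P[...,0]<xr[1])&(P[...,1]>yr[0])&(P[...,1]<yr[1])
    n,l,s,c=cv2.connectedComponentsWithStats(m.astype(np.uint8))
    out=[]
    for i in range(1,n):
        if s[i,4]<mn: continue
        q=P[l==i]; r=cv2.minAreaRect((q[:,:2]).astype(np.float32))
        out.append((c[i].round(),s[i,4],q[:,2].mean().round(4),np.round(r[0],4),np.round(r[1],4),round(r[2],2),cv2.boxPoints(r).round(3).tolist()))
    return out
E
python3 - <<'E'
import pickle
from h import *
for n in("top","side"):
    P=cloud(pickle.load(open(n+"0.pkl","rb")))
    print(n,np.nanmedian(P[380 if 0 else 150,380:420,2] if n=="top" else P[300,150:170,2]))
    for lo,hi in((.026,.037),(.225,.25),(.06,.08),(.04,.055)):
        print(lo,hi)
        for c in comps(P,lo,hi,(.1,1.1),(-.7,.8)): print(c)
E
```

```text
top -0.0003615435905335307
0.026 0.037
(array([296., 206.]), np.int32(5373), np.float64(0.0315), array([0.5188, 0.16  ]), array([0.3299, 0.3738]), 70.16, [[0.28700000047683716, 0.06800000369548798], [0.6389999985694885, -0.05900000035762787], [0.7509999871253967, 0.25200000405311584], [0.39899998903274536, 0.3790000081062317]])
(array([200., 230.]), np.int32(327), np.float64(0.0311), array([0.44  , 0.5242]), array([0.052, 0.262]), 89.42, [[0.3089999854564667, 0.49900001287460327], [0.5709999799728394, 0.4970000088214874], [0.5709999799728394, 0.5490000247955322], [0.3089999854564667, 0.5519999861717224]])
0.225 0.25
(array([367., 216.]), np.int32(1219), np.float64(0.2384), array([ 0.4623, -0.1015]), array([0.1002, 0.1504]), 58.36, [[0.3720000088214874, -0.10499999672174454], [0.5, -0.18400000035762787], [0.5529999732971191, -0.09799999743700027], [0.42500001192092896, -0.01899999938905239]])
(array([142., 324.]), np.int32(237), np.float64(0.2288), array([0.1079, 0.6679]), array([0.02  , 0.1865]), 2.85, [[0.09300000220537186, 0.7609999775886536], [0.10300000011920929, 0.57400000095367
[... 2652 characters left out ...]
.5669999718666077], [0.6520000100135803, -0.39800000190734863], [0.5370000004768372, -0.3930000066757202]])
(array([352., 194.]), np.int32(129), np.float64(0.0698), array([ 0.4556, -0.0607]), array([0.1723, 0.0804]), 3.6, [[0.367000013589859, -0.026000000536441803], [0.3720000088214874, -0.10599999874830246], [0.5440000295639038, -0.0949999988079071], [0.5389999747276306, -0.014999999664723873]])
0.04 0.055
(array([373., 135.]), np.int32(71), np.float64(0.0479), array([ 0.5787, -0.4119]), array([0.1291, 0.0684]), 29.93, [[0.5059999823570251, -0.41499999165534973], [0.5400000214576721, -0.4740000069141388], [0.6520000100135803, -0.4090000092983246], [0.6179999709129333, -0.3499999940395355]])
```

>>> carry_out(moves=[[[0,0,0,-0.6,-0.7,0,1],[0,0,0,-0.6,-0.7,0,1],[0,0,0,-0.6,-0.7,0,1],[0,0,0,-0.6,-0.7,0,1],[0,0,0,-0.6,-0.7,0,1],[0,0,0,-0.6,-0.7,0,1],[0,0,0,-0.6,-0.7,0,1],[0,0,0,-0.6,-0.7,0,1]]])

```text
time: 0.77
tool_pos: [0.3555, -0.3321, 0.2308]
tool_rot: [-0.0, 0.816, -0.578, -0.0]
contact_force: [0.8, -0.8, 0.8]
gripper_width: 0.998
```

>>> carry_out(moves=[[[0,0,-1,0,0,0,1],[0,0,-1,0,0,0,1],[0,0,-1,0,0,0,1],[0,0,-1,0,0,0,1],[0,0,-1,0,0,0,1],[0,0,-1,0,0,0,1],[0,0,-1,0,0,0,1],[0,0,-1,0,0,0,1]]])

```text
time: 1.43
tool_pos: [0.355, -0.3336, 0.2307]
tool_rot: [-0.0, 0.965, -0.262, -0.0]
contact_force: [-0.0, -0.1, -0.8]
gripper_width: 1.003
```

>>> carry_out(moves=[[[0,0,-1,0,0,0,1],[0,0,-1,0,0,0,1],[1,0,0,0,0,0,1],[1,0,0,0,0,0,1],[1,0,0,0,0,0,1],[1,0,0,0,0,0,1],[1,0,0,0,0,0,1],[1,0,0,0,0,0,1]]])

```text
time: 2.1
tool_pos: [0.3551, -0.3341, 0.2314]
tool_rot: [-0.256, 0.95, -0.173, 0.047]
contact_force: [-0.8, 0.2, 0.2]
gripper_width: 0.999
```

```bash
cat > go.py <<'E'
import sys,numpy as np
from scipy.spatial.transform import Rotation as R
from plant import state
a=np.radians(70.0);C=np.array([.554,.148,.032])
M=np.array([[np.cos(a),-np.sin(a),0],[np.sin(a),np.cos(a),0],[0,0,1]]) # platter->world
def report(tgt=None,tilt=45,yaw=0):
    s=state();q=s["tool_rot"];r=R.from_quat([q[1],q[2],q[3],q[0]])
    p=M.T@(s["tool_pos"]-C);p[2]+=.032
    print("t",round(s["time"],2),"tcp platter xy,z bench",p.round(4),"j",s["joint_pos"].round(2),"F(plat)",(M.T@s["contact_force"]).round(1))
    Rm=r.as_matrix()
    print("tool axes in platter",(M.T@Rm).round(3).tolist())
    t=np.radians(tilt)
    z=np.array([np.sin(t),0,-np.cos(t)]);x=np.array([0,-1,0.]);y=np.cross(z,x)
    G=M@R.from_euler("z",yaw,degrees=True).as_matrix()@np.stack([x,y,z],1)
    print("turn units",(R.from_matrix(Rm.T@G).as_rotvec()/np.radians(5)).round(2))
    if tgt is not None:
        d=M@(np.array(tgt)-p)
        print("shift units now",(Rm.T@d/.04).round(2)," at target rot",(G.T@d/.04).round(2))
if __name__=="__main__":
    v=[float(x) for x in sys.argv[1:]]
    report(v[:3] if len(v)>=3 else None,*(v[3:]))
E
python3 go.py -.40 0 .03
```

```text
t 2.1 tcp platter xy,z bench [-0.5211  0.022   0.2314] j [-1.12 -0.08  1.81  0.38  1.78 -0.75] F(plat) [-0.1  0.9  0.2]
tool axes in platter [[-0.011, -0.864, 0.503], [-1.0, 0.009, -0.006], [0.001, -0.503, -0.864]]
turn units [ 2.96 -0.08 -0.09]
shift units now [ 0.52 -0.08  5.88]  at target rot [0.55 1.42 5.7 ]
```

>>> carry_out(moves=[[[1,-0.03,-0.03,0,0,0,1],[1,-0.03,-0.03,0,0,0,1],[1,0,0,0,0,0,1],[0,0,0,0.14,0.35,0.8,1],[0,0,0,0.14,0.35,0.8,1],[0,0,0,0.14,0.35,0.8,1],[0,0,0,0.13,0.35,0.8,1],[0,0,0,0,0,0.8,1]]])

```text
time: 2.77
tool_pos: [0.4008, -0.272, 0.0756]
tool_rot: [-0.377, 0.909, -0.163, 0.066]
contact_force: [0.4, 0.5, -0.9]
gripper_width: 1.003
```

```bash
python3 go.py -.40 0 .025; python3 - <<'E'
from plant import grab_frame
import cv2
for n in("side","top"):
    cv2.imwrite(f"pics/{n}1.png",grab_frame(n)["frame"][:,:,::-1])
E
```

```text
t 2.77 tcp platter xy,z bench [-4.47e-01  4.00e-04  7.56e-02] j [-1.07  0.18  1.9   0.56  1.63 -0.85] F(plat) [ 0.6 -0.2 -0.9]
tool axes in platter [[-0.004, -0.707, 0.707], [-1.0, 0.006, -0.001], [-0.003, -0.707, -0.707]]
turn units [-0.01 -0.01 -0.06]
shift units now [0.01 0.06 1.73]  at target rot [0.01 0.06 1.73]
```

View pics/side1.png

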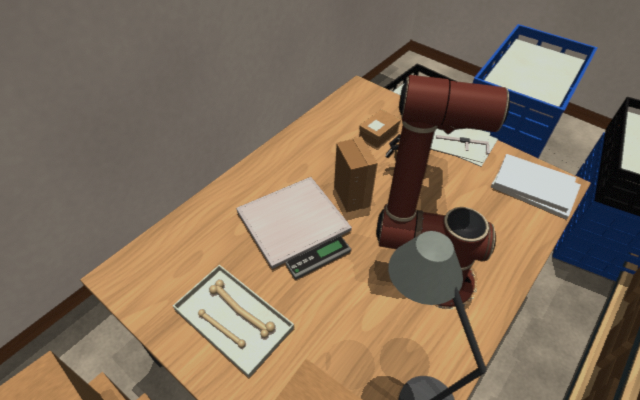

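View pics/top1.png

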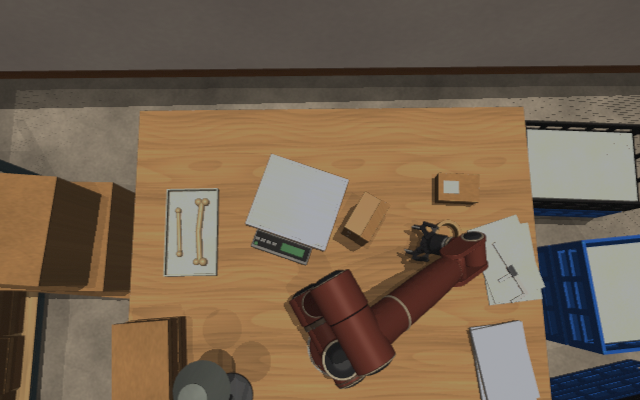

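>>> carry_out(moves=[[[0,0,0,0,0,0.86,1],[0,0,0,0,0,0.86,1],[0,0,0,0,-0.35,0.35,1],[0,0,0,0,-0.35,0.35,1],[0,0,0,0,-0.35,0.35,1],[0,0,0,0,-0.14,0.14,1],[0,0,0,0,-0.14,0.14,1],[0,0,0,0,-0.14,0.14,1]]])

```text
time: 3.53
tool_pos: [0.4474, -0.1502, 0.0306]
tool_rot: [-0.375, 0.91, -0.162, 0.068]
contact_force: [0.5, -4.3, -1.2]
gripper_width: 0.996
```

>>> carry_out(moves=[[[0,0,0,0,-0.14,0.14,1],[0,0,0,0,-0.14,0.14,1],[0,0,0,0,-0.14,0.14,1],[0,0,0,0,0,0,1]]])

```text
time: 3.87
tool_pos: [0.4546, -0.1252, 0.0301]
tool_rot: [-0.377, 0.909, -0.161, 0.066]
contact_force: [-0.3, -0.7, 0.5]
gripper_width: 1.0
```

```bash
python3 go.py -.265 0 .025; cat > see.py <<'E'
import sys
from h import *
from go import M,C
from plant import grab_frame
def see(tag,bands):
  for n in("side","top"):
    f=grab_frame(n); cv2.imwrite(f"pics/{n}{tag}.png",f["frame"][:,:,::-1])
    P=(cloud(f)-C)@M
    for lo,hi in bands:
        for c in comps(P,lo,hi,(-.45,.25),(-.2,.3),150): print(n,lo,*c[:6])
t=sys.argv[1]
b=[(float(sys.argv[2]),float(sys.argv[3]))]
see(t,b)
E
python3 see.py 2 .198 .216
```

```text
t 3.87 tcp platter xy,z bench [-0.2907 -0.      0.0301] j [-0.83  0.12  2.07  0.69  1.42 -0.75] F(plat) [-0.8  0.   0.5]
tool axes in platter [[-0.001, -0.706, 0.708], [-1.0, 0.002, 0.0], [-0.002, -0.708, -0.706]]
turn units [-0.01  0.   -0.03]
shift units now [-0.   -0.36  0.55]  at target rot [-0.   -0.36  0.55]
side 0.198 [353. 157.] 888 0.2076 [-0.2426  0.0112] [0.1539 0.105 ] 87.4
top 0.198 [360. 216.] 1195 0.2063 [-0.2433  0.0092] [0.151 0.1  ] 88.03
```

>>> carry_out(moves=[[[0,0,0,0,-0.11,0.11,1],[0,0,0,0,-0.11,0.11,1],[0,0,0,0,-0.11,0.11,1],[0,0,0,0,-0.09,0.09,1],[0,0,0,0,-0.05,0.05,1],[0,0,0,0,-0.04,0.04,1],[0,0,0,0,0,0,1]]])

```text
time: 4.55
tool_pos: [0.4644, -0.0984, 0.0298]
tool_rot: [-0.377, 0.909, -0.162, 0.066]
contact_force: [-0.4, -1.0, -1.2]
gripper_width: 1.0
```

```bash
python3 go.py -.262 0 .025;python3 see.py 3 .198 .216
```

```text
t 4.55 tcp platter xy,z bench [-2.622e-01 -1.000e-04  2.980e-02] j [-0.77  0.1   2.09  0.71  1.39 -0.72] F(plat) [-1.   0.1 -1.2]
tool axes in platter [[-0.002, -0.706, 0.708], [-1.0, 0.003, -0.0], [-0.002, -0.708, -0.706]]
turn units [-0.01 -0.   -0.03]
shift units now [-0.    0.08  0.09]  at target rot [-0.    0.08  0.09]
side 0.198 [347. 160.] 906 0.2076 [-0.2156  0.0122] [0.1544 0.103 ] 89.23
top 0.198 [353. 214.] 1203 0.2063 [-0.2166  0.0114] [0.1491 0.0999] 89.92
```

>>> carry_out(moves=[[[0,0,0,0,0.6,-0.6,1],[0,0,0,-0.28,-0.56,-0.56,1],[0,0,0,0,-0.56,-0.56,1],[0,0,0,0,-0.56,-0.56,1],[0,0,0,0,-0.56,-0.56,1],[0,0,0,0,-0.56,-0.56,1],[0,0,0,0,0,0,1]]])

```text
time: 5.23
tool_pos: [0.445, -0.1292, 0.1952]
tool_rot: [-0.375, 0.91, -0.16, 0.071]
contact_force: [0.6, -0.6, 0.8]
gripper_width: 1.0
```

```bash
python3 go.py -.265 0.011 .19;python3 see.py 4 .198 .216
```

```text
t 5.23 tcp platter xy,z bench [-0.2977  0.0076  0.1952] j [-0.85 -0.18  2.03  0.68  1.69 -0.56] F(plat) [-0.4 -0.7  0.8]
tool axes in platter [[-0.002, -0.709, 0.705], [-1.0, -0.005, -0.009], [0.01, -0.705, -0.709]]
turn units [ 0.03 -0.1   0.06]
shift units now [-0.09 -0.49  0.67]  at target rot [-0.08 -0.49  0.67]
side 0.198 [347. 160.] 903 0.2076 [-0.2168  0.0118] [0.1553 0.105 ] 88.81
top 0.198 [353. 214.] 1189 0.2064 [-0.2165  0.0107] [0.0998 0.1499] 0.02
```

>>> carry_out(moves=[[[0,0,0,-0.08,-0.5,0.5,1],[0,0,0,0,-0.25,0.2,1],[0,0,0,0,-0.25,0.2,1],[0,0,0,0,-0.25,0.2,1],[0,0,0,0,-0.25,0.2,1],[0,0,0,0,-0.25,0.2,1],[0,0,0,0,0,0,1]]])

```text
time: 5.92
tool_pos: [0.4708, -0.0379, 0.1945]
tool_rot: [-0.378, 0.909, -0.161, 0.065]
contact_force: [-0.2, 0.1, 0.1]
gripper_width: 1.0
```

```bash
python3 go.py -.165 0.011 .2;python3 see.py 5 .17 .24
```

```text
t 5.92 tcp platter xy,z bench [-0.2032  0.0146  0.1945] j [-0.67 -0.25  2.1   0.74  1.59 -0.42] F(plat) [-0.   0.2  0.1]
tool axes in platter [[-0.0, -0.706, 0.708], [-1.0, 0.002, 0.002], [-0.003, -0.708, -0.706]]
turn units [-0.02  0.03 -0.03]
shift units now [ 0.09 -0.77  0.58]  at target rot [ 0.09 -0.77  0.58]
side 0.17 [337. 165.] 1682 0.2088 [-0.188   0.0128] [0.1576 0.2004] 89.79
top 0.17 [340. 210.] 1742 0.2087 [-0.1905  0.0123] [0.1526 0.1961] 89.89
```

View pics/side5.png

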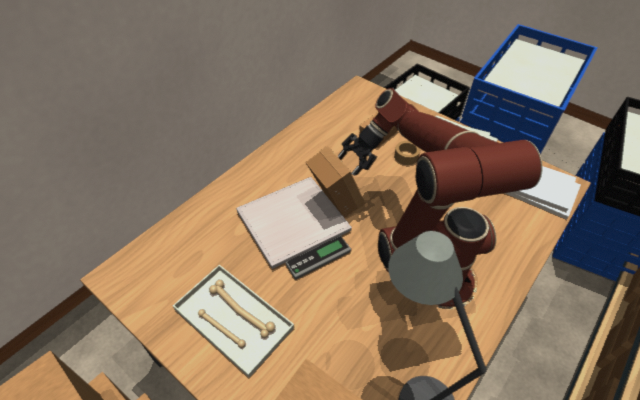

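The carton at (337,178) is leaning about 20° over the platter edge, squarely, with the fingers on its lid. I'll keep pushing it over.

>>> carry_out(moves=[[[0,0,0,0,-0.25,0.16,1],[0,0,0,0,-0.25,0.16,1],[0,0,0,0,-0.25,0.16,1],[0,0,0,0,-0.25,0.16,1],[0,0,0,0,-0.25,0.16,1],[0,0,0,0,0,0,1],[0,0,0,0,0,0,1],[0,0,0,0,0,0,1]]])

```text
time: 6.68
tool_pos: [0.4911, 0.0146, 0.2081]
tool_rot: [-0.377, 0.91, -0.162, 0.066]
contact_force: [0.3, 0.0, 0.7]
gripper_width: 1.002
```

```bash
python3 go.py -.30 0.011 .08;python3 see.py 6 .09 .11
```

```text
t 6.68 tcp platter xy,z bench [-0.1468  0.0134  0.2081] j [-0.55 -0.28  2.1   0.77  1.53 -0.31] F(plat) [ 0.1 -0.3  0.7]
tool axes in platter [[-0.002, -0.707, 0.707], [-1.0, 0.003, -0.001], [-0.001, -0.707, -0.707]]
turn units [ 0.   -0.01 -0.03]
shift units now [ 0.07  4.97 -0.44]  at target rot [ 0.06  4.97 -0.44]
side 0.09 [322. 190.] 2094 0.1017 [-0.1253  0.0126] [0.2445 0.1584] 0.0
top 0.09 [320. 208.] 1916 0.0997 [-0.1252  0.0103] [0.1511 0.2396] 90.0
```

View pics/side6.png

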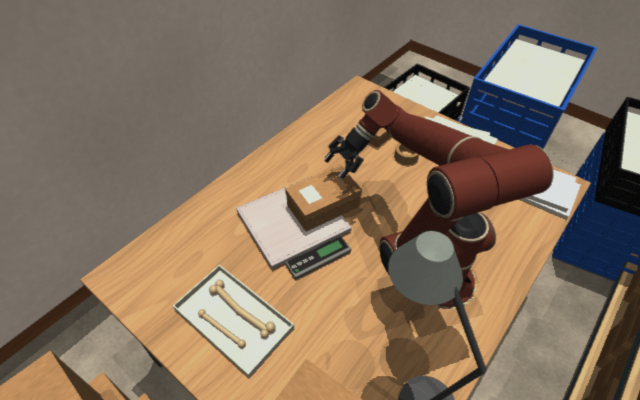

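The carton lies flat at about (322,195) with its lid and label up, its centre at x ≈ -0.125 m in the platter frame and square to it. I'll move the fingers behind it and push it about 125 mm.

>>> carry_out(moves=[[[0,0,0,0,0.57,-0.57,1],[0,0,0,0,0.57,-0.57,1],[0,0,0,0,0.57,-0.57,1],[0,0,0,0,0.57,-0.57,1],[0,0,0,0.06,0.57,-0.57,1],[0,0,0,0,0,0,1]]])

```text
time: 7.28
tool_pos: [0.4373, -0.1425, 0.2081]
tool_rot: [-0.376, 0.909, -0.165, 0.068]
contact_force: [-0.3, -0.4, 0.3]
gripper_width: 1.001
```

>>> carry_out(moves=[[[0,0,0,0,0.57,0.57,1],[0,0,0,0,0.57,0.57,1],[0,0,0,0,0.57,0.57,1],[0,0,0,0,0.57,0.57,1],[0,0,0,0,0.3,0.3,1],[0,0,0,0,0,0,1]]])

```text
time: 7.78
tool_pos: [0.4353, -0.1353, 0.0582]
tool_rot: [-0.379, 0.909, -0.164, 0.063]
contact_force: [-0.5, 0.3, -0.1]
gripper_width: 1.0
```

```bash
python3 go.py -.12 0.011 .063;python3 see.py 7 .09 .11
```

```text
t 7.78 tcp platter xy,z bench [-0.3069  0.0146  0.0582] j [-0.87  0.05  2.09  0.66  1.49 -0.74] F(plat) [ 0.2  0.6 -0.1]
tool axes in platter [[-0.004, -0.704, 0.71], [-1.0, 0.009, 0.004], [-0.009, -0.71, -0.704]]
turn units [-0.04  0.05 -0.11]
shift units now [ 0.07 -3.38  3.23]  at target rot [ 0.09 -3.39  3.22]
side 0.09 [379. 167.] 209 0.1004 [-0.3711  0.0154] [0.0527 0.1468] 3.42
side 0.09 [323. 190.] 2131 0.1011 [-0.125   0.0121] [0.1578 0.2417] 89.61
top 0.09 [327. 210.] 2538 0.0997 [-0.1252  0.0103] [0.2394 0.1507] 0.07
```

>>> carry_out(moves=[[[0,0,-0.05,0,-0.46,0.4,1],[0,0,-0.05,0,-0.44,0.42,1],[0,0,0,0,-0.16,0.16,1],[0,0,0,0,-0.16,0.16,1],[0,0,0,0,-0.16,0.16,1],[0,0,0,0,-0.16,0.16,1],[0,0,0,0,-0.16,0.16,1],[0,0,0,0,-0.16,0.16,1]]])

```text
time: 8.55
tool_pos: [0.4744, -0.0426, 0.066]
tool_rot: [-0.375, 0.911, -0.158, 0.07]
contact_force: [-1.0, -4.9, 2.5]
gripper_width: 1.001
```

>>> carry_out(moves=[[[0,0,0,0,-0.16,0.16,1],[0,0,0,0,-0.16,0.16,1],[0,0,0,0,-0.16,0.16,1],[0,0,0,0,-0.16,0.16,1],[0,0,0,0,-0.16,0.16,1],[0,0,0,0,0,0,1],[0,0,0,0,0,0,1]]])

```text
time: 9.13
tool_pos: [0.4886, 0.0014, 0.0652]
tool_rot: [-0.376, 0.91, -0.158, 0.069]
contact_force: [-0.1, 0.0, 1.2]
gripper_width: 1.0
```

```bash
python3 go.py -.12 0.011 .063;python3 see.py 8 .09 .11
```

```text
t 9.13 tcp platter xy,z bench [-0.1601  0.0113  0.0652] j [-0.57 -0.04  2.16  0.79  1.33 -0.55] F(plat) [0.  0.1 1.2]
tool axes in platter [[0.004, -0.707, 0.707], [-1.0, -0.007, -0.002], [0.006, -0.707, -0.707]]
turn units [ 0.   -0.02  0.08]
shift units now [ 0.01 -0.67  0.75]  at target rot [ 0.01 -0.67  0.75]
side 0.09 [303. 198.] 2242 0.101 [-0.0429  0.0115] [0.2423 0.1579] 0.55
top 0.09 [307. 203.] 2526 0.0997 [-0.0432  0.009 ] [0.1518 0.2405] 89.97
```

Another 43 mm to go.

>>> carry_out(moves=[[[0,0,0,0,-0.16,0.16,1],[0,0,0,0,-0.16,0.16,1],[0,0,0,0,-0.16,0.16,1],[0,0,0,0,-0.14,0.14,1],[0,0,0,0,-0.1,0.1,1],[0,0,0,0,-0.05,0.05,1],[0,0,0,0,0,0,1],[0,0,0,0,0,0,1]]])

```text
time: 9.9
tool_pos: [0.5028, 0.043, 0.0644]
tool_rot: [-0.377, 0.91, -0.158, 0.068]
contact_force: [-0.1, -0.1, -0.4]
gripper_width: 1.002
```

```bash
python3 go.py -.12 0.011 .063;python3 see.py 9 .09 .11
```

```text
t 9.9 tcp platter xy,z bench [-0.1162  0.0122  0.0644] j [-0.48 -0.04  2.16  0.82  1.27 -0.5 ] F(plat) [-0.2  0.1 -0.4]
tool axes in platter [[0.003, -0.707, 0.708], [-1.0, -0.006, -0.001], [0.004, -0.708, -0.707]]
turn units [-0.01 -0.01  0.06]
shift units now [ 0.03  0.09 -0.04]  at target rot [ 0.03  0.09 -0.04]
side 0.09 [293. 203.] 2300 0.1009 [-0.0003  0.0129] [0.2432 0.157 ] 0.11
top 0.09 [296. 199.] 2534 0.0997 [-0.0001  0.0098] [0.2412 0.1512] 0.35
```

Centred to within 1 mm in x and about 11 mm in y. I'll back off and check.

>>> carry_out(moves=[[[0,0,0,0,0.3,-0.3,1],[0,0,0,0,0.5,-0.5,1],[0,0,0,0,0,-0.9,1],[0,0,0,0,0,-0.9,1],[0,0,0,0,0,-0.9,1],[0,0,0,0,0,0,1],[0,0,0,0,0,0,1],[0,0,0,0,0,0,1]]])

```text
time: 10.67
tool_pos: [0.4609, -0.0713, 0.1402]
tool_rot: [-0.377, 0.91, -0.158, 0.068]
contact_force: [-0.5, -0.0, -0.3]
gripper_width: 1.002
```

```bash
python3 go.py;python3 see.py 10 .09 .11; python3 - <<'E'
from h import *
from plant import grab_frame
P=cloud(grab_frame("top"))
for lo,hi in((.06,.08),(.04,.055),(.026,.037)):
    for c in comps(P,lo,hi,(.1,1.1),(-.7,.8),200): print(lo,*c[:6])
E
```

```text
t 10.67 tcp platter xy,z bench [-0.2379  0.0125  0.1402] j [-0.74 -0.15  2.11  0.71  1.55 -0.55] F(plat) [-0.2  0.4 -0.3]
tool axes in platter [[0.003, -0.707, 0.707], [-1.0, -0.005, -0.001], [0.004, -0.707, -0.707]]
turn units [-0.01 -0.01  0.05]
side 0.09 [293. 203.] 2295 0.1009 [-0.0001  0.0111] [0.2425 0.1574] 0.32
top 0.09 [296. 199.] 2538 0.0997 [-0.0001  0.0096] [0.2411 0.1526] 0.0
0.06 [458. 187.] 1141 0.0694 [ 0.5928 -0.4817] [0.1636 0.1121] 86.7
0.04 [448. 233.] 260 0.0469 [ 0.4171 -0.4348] [0.1023 0.1011] 52.57
0.026 [296. 210.] 3302 0.0314 [0.5193 0.1598] [0.3297 0.374 ] 69.96
0.026 [200. 224.] 264 0.0309 [0.459  0.5265] [0.0516 0.2239] 88.39
```

View pics/top10.png

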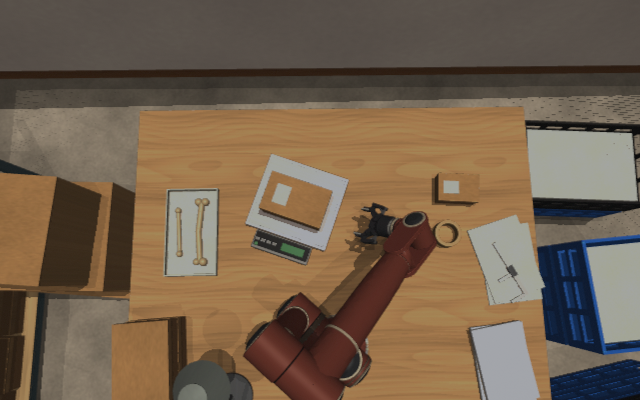

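The top view shows the carton lying label-up and centred on the platter at (296,199), with the gripper clear at (378,222). The bystanders are where they started.

```bash
python3 -c "
from plant import ticket
print(ticket.job_done())"
```

```text
the job is handed in; nothing more can be done
None
```

The carton is lying on its back on the platter, lid up and centred. I handed the job in at about 11 s of the 64 s allowed; no verdict was reported.

- **What I did:** I slid the box upright with both open fingers held low, until it was square against the near edge. I then pushed it near the top until it tipped over that edge, and pushed it on to the middle.
- **Against the edge:** before tipping, its centre was at x ≈ -0.216 m in the platter frame, square within about 1°.
- **Final position:** the last pictures put its centre about 0 mm off along the push and about 10 mm off across it. It was square within 0.5°, and its lid was 100 mm above the platter.
- **Clearance:** the gripper was about 0.1 m from the box, with no contact force to speak of.
- **Other things:** the small box and tape roll measured within 1 mm of where they started. I compared the bone tray only by eye in the top view, and it looked unmoved.
- **Checks that disagreed:** none failed. The two cameras differed by 1–3 mm on the box's position.

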